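# Glue-up: start the timer, close the jig, pin it and hold it shut

## Robot

A 6-joint arm with a two-finger parallel gripper is mounted at the origin on the work surface. World frame = base frame: x ahead of the robot, y to its left, z up, the work surface at z = 0. Lengths are in m, angles in rad, forces in N, time in s.
With the tool pointing down it reaches from about 0.35 to 0.875 m from the base axis. Payload 4.2 kg.
Tool frame: the origin (TCP) lies at the very end of the fingers, on their centre line; the grasp point (between the pads) lies 19 mm behind it; z points along the fingers, y is the line along which they close (so a half turn about z gives the same grasp; the last joint's range is limited). The gripper opens to 85 mm and grips with 20 to 120 N. Pads are 22 mm wide; open, the fingers measure 114 mm over their backs; the gripper's body (76 mm by 85 mm) begins 54 mm behind the grasp point. The pads swing forward as they close: fully open they stand 13 mm farther back than shut.
Start: joints at [-0.996, 0.385, 0.008, 0, -1.194, -0.259], TCP at [0.194, -0.594, 0.231] pointing down, gripper open.
Joint ranges: [-3.14, 3.14], [-1.21, 2.06], [-1.07, 1.41], [-3.16, 2.05], [-2.99, -0.16], [-3.1, 3.1]. Speed limits (rad/s): [2.79, 2.79, 3.14, 3.14, 3.14, 3.14].

## Interface

Orientations are given as a unit quaternion [w, x, y, z].
In Python, from plant import ctrl, snapshot, find_in, landmark_of gives the robot as it stands. The module is installed in compiled form; this text tells all that it offers.
- The arm moves only by the tool arm_command, never from a script. Its argument "increments" is a list of rows, each an object with "translation": the shift along the tool's x, y, z in units of 40 mm (1.0 is 40 mm), a list of three; "twist": the turn, a rotation vector about the tool's x, y, z in units of 6 degrees (1.0 is 6 degrees), a list of three. A call has 1 to 20 rows; each row is the pose to reach, as a shift and turn from the pose commanded when the call began, along the tool's axes at that moment; what a row does not reach only later rows make up. A row lasts 1/8 s, in which the tool goes at most 62.5 mm and 10.7 degrees, less where a joint would pass 70% of its speed; a pose out of reach is approached as far as the arm can. A call with a gripper value outside its range is refused whole. "gripper" is the closure, from -1 (fully open) to 1 (shut), set as the call begins (left out, the last holds). The fingers move at their own pace and stop on an object; "grip_force" is the grip in N (left out, the last holds). Time passes only in rows, so rows that repeat a pose let the fingers close. It gives the time, the measured TCP pose, the force, the opening and the grip force at its end, in the units of the state.
- ctrl.state(): the state, without advancing time (a new reading comes with each control period).
- snapshot(name): name is "scene" or "side" or "wrist"; returns a dict with "image" (400x640x3 uint8, red, green, blue), "depth" (400x640 float32, m along the optical axis (not along the pixel's ray), 0 where there is no reading), "mtx" (3x3 intrinsics, pixels), "world_from_camera" (4x4, takes a point from camera to world coordinates); the wrist camera has in their place "hand_eye" (4x4, takes a point from camera to tool coordinates, whose origin is the TCP and whose axes are the flange's). Camera axes: x right, y down, z forward; pixel columns grow to the right and rows downward; lengths in m; the calibration is good to about 2 mm. A picture is of the moment at which its call begins: read the wrist's pose just before it.
- ctrl.close_job(): hands the job in; it is judged then, once.
Trained networks look in a picture, given as the dict that the camera call returned (one of the last four; its "shot" number tells which), for a name from the list of things; names that differ only in an ending like _2 or _b are one class to them, and where a whole thing is asked for, a point or a joint stands for the part that bears it (a point fixed in the world has none). Each returns a list of dicts, best first, with "p" (0 to 1); they miss things now and then, are a little off and sometimes report something else, mostly with a low value. They report only what shows in the picture. A call takes as long as a camera call. They do not tell look-alikes from the thing itself.
- find_in(picture, thing): "centre" ([column, row] in pixels, amid what is visible of it).
- landmark_of(picture, thing): "centre" ([column, row] in pixels: a listed point, or the origin of a listed thing).
The state is a dict: "t": time; "joints": joint angles; "qvel": joint speeds; "effort": joint torques, N m; "position": TCP position; "tool_rot": TCP orientation; "force": force on the tool from outside, world axes, zero at the start; "torque": the same for the moment, N m; "gripper_width": finger opening in m; "gripper_force": force on a finger pad.
Only numpy, scipy, OpenCV 4.12 (cv2) and the standard library are available. Lean on these libraries where they do the work, as an engineer would, in place of code of your own. Each camera call takes 0.05 s, during which the arm holds its last target. There are 200 camera calls.

## Task

A mended wooden roundel is lying in the gluing jig and its glue is about to grab. Your hand will be busy afterwards, so first set the bench timer, one key at a time: press the clear key (small square), then the minute key (round), then the start key (wide bar). Then swing the jig's hinged leaf down over the roundel, push the steel locating pin from the stand down through the hole in the leaf into the hole of the base until its collar is on the leaf, and finish still holding the pin, pressing it down so that the leaf stays squeezed fully shut; do not let go, and leave the other things on the bench where they are.

Things in the scene. Friction and masses are not known exactly. Their poses are not given: they have to be found in the camera images.
- timer: White bench timer, fixed, left or right of the jig, 90 (x) by 160 (y) mm, flat key deck 30 mm high; origin under its centre. Its front faces its own -x; a raised display, up to 60 mm high, fills the back from x = +10 mm. Three white keys in a row along y, at x = -20 mm: clear at y = +52, minute at y = +12, start at y = -40 mm.
- key_clear_top (a point): Centre of the top face of the clear key: square, 16 by 16 mm, at the timer's own left (+y) end, top 38 mm above the bench.
- key_minute_top (a point): Centre of the top face of the minute key: round, 18 mm across, between the two others, top 38 mm above the bench.
- key_start_top (a point): Centre of the top face of the start key: a bar 18 by 32 mm (long side along the timer's y), at the right (-y), top 38 mm above the bench.
- key_clear (a joint): Travel of the clear key in m: 0 up, 0.005 fully down. Each key is sprung, goes fully down at about 5 N and comes up again when released.
- key_minute (a joint): Travel of the minute key in m: 0 up, 0.005 fully down.
- key_start (a joint): Travel of the start key in m: 0 up, 0.005 fully down.
- jig: Gluing jig screwed to the bench: beech base 150 (x) by 90 (y) by 40 mm high; two steel cleats stick out 15 mm to each side (8 mm high); origin under its centre. In the middle an open pocket with the dark wooden roundel (56 mm across, top 38 mm high) on a sprung plate. The hinge is along the back (+x) edge, the pin hole near the front (-x) edge.
- jig_hole (a point): Mouth of the pin hole in the base's top face, on the base's centre line, 55 mm in front of its origin, 40 mm above the bench. Vertical, 13 mm across, 37 mm deep.
- leaf (a joint): Opening angle of the plywood leaf, rad: 0 fully shut, flat on the base; 1.57 would be upright. It opens up and backward; its stiff hinge (0.14 N m friction) leaves it where it is put. Below 0.06 its pad meets the roundel on its sprung plate and is pushed back: let go, the leaf rises to about 0.05; about 9 N down at the pin hole presses it fully shut.
- leaf_hinge (a point): Centre of the hinge axis, 70 mm behind the jig's origin, 40 mm above the bench; the axis runs along the jig's y. The leaf's underside passes through it. Its orientation turns with the leaf and equals the jig's when the leaf is shut.
- leaf_hole (a point): Centre of the pin hole in the leaf's upper (outer) face, in a square steel wear plate; 125 mm from the hinge, 13 mm across, right through. The leaf is 14 mm thick, 84 mm wide (y), 0.14 kg and reaches from the hinge to 155 mm. Shut, its top is 54 mm above the bench and its hole stands over the hole of the base.
- leaf_lip (a point): Middle of the leaf's free edge, on the upper (outer) face, 155 mm from the hinge. The leaf sticks out 10 mm in front of the base.
- pin: Loose steel pin, 87 mm, 0.12 kg, upright in any of the stand's three holes, collar on its top. From the lower end (origin; z up along it): shank 10 mm across, 45 long, last 10 mm tapering to a 4 mm nose; flat collar 26 across, 45 to 51 mm up; round knob 18 across, 51 to 87 mm: grip it with the gripper's centre about 73 mm up. Home in the shut jig its lower end is 9 mm above the bench.
- pin_tip (a point): Lower end of the pin, on its axis.
- stand: Dark wooden stand, fixed, 60 (x) by 150 (y) by 50 mm high, with a row of three holes (13 mm across) along its y at -48, 0 and +48 mm; origin at the centre of its underside. It may stand on the left or the right of the jig.
- awl: Bystander in the stand: awl with a pear-shaped light wooden handle 26 mm across, standing 52 mm above the stand's top; origin at its point. Leave it.
- gauge: Bystander in the stand: short plug gauge with a low round head 22 mm across and 14 mm high; origin at its lower end. Leave it.
- glue: Bystander: white glue bottle 52 mm across, 130 mm high, upright; origin under its centre.
- mug: Bystander: white mug 80 mm across, 90 mm high; origin under its centre.
- brush: Bystander: paint brush lying on the bench.
- offcut: Bystander: dark wood offcut 75 by 34 by 18 mm lying on the bench.
- tape: Bystander: roll of tape 84 mm across, 24 mm high, lying flat.
- hammer: Bystander: hammer lying on the bench.
There are look-alikes about, which are no part of the job. Leave any green or yellow look-alike of the timer alone. Several things look just like the pin: the one meant starts nearest to the robot's base.

How it is judged:
On the way, in this order (a step that is already met when the one before it is completed fails the run):
1. the clear key is pressed down (value of joint key_clear above 0.0035 m and value of joint each of key_minute, key_start below 0.0015 m).
2. then the minute key is pressed down (value of joint key_minute above 0.0035 m and value of joint each of key_clear, key_start below 0.0015 m).
3. then the start key is pressed down (value of joint key_start above 0.0035 m and value of joint each of key_clear, key_minute below 0.0015 m).
4. the leaf is swung down over the roundel (below 0.1 rad) (value of joint leaf below 0.1 rad), for 0.2 s.
5. the pin stands through the leaf in the hole of the base, its nose at least 20 mm deep in the base (horizontal distance between pin_tip and jig_hole below 0.004 m and z of pin_tip in the frame of jig below 0.02 m and angle between pin's own z axis and vertical below 0.12 rad and value of joint leaf below 0.1 rad), for 0.2 s.
At the end, for the whole second after the job is handed in: Fingers still hold the pin (over 3 N) and press it on the leaf (over 5 N); the leaf is squeezed shut (below 0.012 rad) and at rest; the pin is upright (within 0.12 rad) through leaf and base, its lower end within 4 mm of the hole's axis and less than 14 mm above the bench (value of joint leaf below 0.012 rad and horizontal distance between pin_tip and jig_hole below 0.004 m and z of pin_tip in the frame of jig below 0.014 m and angle between pin's own z axis and vertical below 0.12 rad and contact force between the fingers and pin above 3 N and contact force between pin and leaf above 5 N and linear speed of pin below 0.02 m/s); the arm keeps its last pose, push and grip.
It fails at once if two keys are down together (value of joint each of key_clear, key_minute above 0.0025 m or value of joint each of key_clear, key_start above 0.0025 m or value of joint each of key_minute, key_start above 0.0025 m).
It fails at once if another thing on the bench or in the stand is moved more than 30 mm (distance of any of awl, gauge, glue, mug, brush, offcut, tape, hammer from where it was at the start of the episode above 0.03 m).
It also fails if it takes over 66 s, if anything falls off the work surface, if the arm or the gripper's body presses on something with over 40 N, if the wrist force passes 120 N, or if a joint passes its speed limit or range.

## Working session

There is one attempt and no reset: what is moved stays moved. The work goes in short steps, Python scripts to look and compute and a tool call to move; the robot and the scene stay as the last step left them, time stands still between calls to the robot, and variables do not carry over. Pictures are saved under pics/ and viewed, at most 10 in all, crops included, and the job is handed in when it is done.

Besides the shell and the picture viewer there is one more tool, called after "Emit:" in YAML: its name, and indented under it one key for each argument. arm_command: Moves the arm, as the interface text tells. Its arguments: {"type":"object","properties":{"increments":{"type":"array","items":{"type":"object","properties":{"translation":{"type":"array","items":{"type":"number"}},"twist":{"type":"array","items":{"type":"number"}}}}},"gripper":{"type":"number"},"grip_force":{"type":"number"}},"required":["increments"]}

```bash
mkdir -p pics; cat > h.py <<'E'
import numpy as np, cv2
from scipy.spatial.transform import Rotation as R
from plant import ctrl, snapshot, find_in, landmark_of
def snap(n):
    st=ctrl.state(); s=snapshot(n)
    if 'hand_eye' in s:
        T=np.eye(4); q=st['tool_rot']; T[:3,:3]=R.from_quat([q[1],q[2],q[3],q[0]]).as_matrix(); T[:3,3]=st['position']
        s['W']=T@s['hand_eye']
    else: s['W']=s['world_from_camera']
    return s
def ray(s,px):
    d=np.linalg.inv(s['mtx'])@[px[0],px[1],1.]; return s['W'][:3,3], s['W'][:3,:3]@d
def atz(s,px,z):
    o,d=ray(s,px); return o+d*(z-o[2])/d[2]
def dep(s,px):
    c,r=int(round(px[0])),int(round(px[1])); p=s['depth'][max(r-2,0):r+3,max(c-2,0):c+3]; p=p[p>0]
    if len(p)==0: return None
    o,d=ray(s,px); return o+d*np.median(p)
def save(s,n): cv2.imwrite('pics/'+n,s['image'][:,:,::-1])
E
python3 - <<'E'
from h import *
np.set_printoptions(precision=3,suppress=True)
print(ctrl.state())
for n in ['scene','side']:
    s=snap(n); save(s,n+'0.png'); print(n,s['W'][:3,3],s['W'][:3,2])
    for t in ['timer','key_clear_top','key_minute_top','key_start_top','jig','leaf_hinge','leaf_hole','leaf_lip','jig_hole','pin','pin_tip','stand','awl','gauge','glue','mug']:
        for r in landmark_of(s,t)[:4]:
            print(t,round(r['p'],2),np.round(r['centre']),dep(s,r['centre']) if 0<=r['centre'][0]<640 and 0<=r['centre'][1]<400 else '')
E
```

```text
{'t': 0.0, 'joints': array([-0.996,  0.386,  0.007, -0.001, -1.194, -0.259]), 'qvel': array([-0.   ,  0.001,  0.   ,  0.002, -0.001,  0.   ]), 'effort': array([  0.   , -39.228,  18.84 ,   4.186,  -0.005,   0.   ]), 'position': array([ 0.194, -0.594,  0.23 ]), 'tool_rot': array([-0.   , -0.157,  0.988,  0.001]), 'force': array([-0.851, -0.025,  0.23 ]), 'torque': array([-0.005, -0.007,  0.051]), 'gripper_force': 0.0, 'gripper_width': 0.0856230945966623}
scene [ 1.376 -0.506  1.228] [-0.551  0.357 -0.754]
timer 0.75 [362. 168.] [0.489 0.262 0.054]
timer 0.66 [351. 138.] [0.317 0.337 0.033]
timer 0.62 [416. 144.] [0.493 0.513 0.049]
key_clear_top 0.53 [367. 167.] [0.492 0.278 0.054]
key_clear_top 0.43 [378. 153.] [0.439 0.375 0.031]
key_minute_top 0.59 [291. 182.] [0.371 0.03  0.011]
key_start_top 0.59 [358. 161.] [0.436 0.284 0.034]
key_start_top 0.53 [339. 129.] [0.246 0.326 0.035]
key_start_top 0.41 [407. 135.] [0.422 0.531 0.033]
key_start_top 0.16 [364. 170.] [0.498 0.263 0.05 ]
jig 0.6 [299. 219.] [ 0.595 -0.068  0.098]
jig 0.42 [333. 270.] [ 0.766 -0.053  0.018]
jig 0.21 [314. 2
[... 1888 characters left out ...]
97. 234.] [ 0.477 -0.056  0.042]
jig_hole 0.49 [346. 141.] [0.659 0.447 0.023]
pin 0.72 [362. 287.] [ 0.648 -0.23   0.005]
pin 0.69 [310. 316.] [ 0.507 -0.375  0.076]
pin 0.59 [285. 170.] [0.436 0.264 0.039]
pin 0.53 [352. 293.] [ 0.618 -0.248  0.003]
pin_tip 0.68 [360. 285.] [ 0.64  -0.234  0.017]
pin_tip 0.49 [352. 291.] [ 0.618 -0.243  0.006]
stand 0.61 [306. 318.] [ 0.496 -0.361  0.052]
awl 0.62 [314. 330.] [ 0.514 -0.394  0.048]
gauge 0.7 [393. 241.] [ 0.755 -0.065  0.009]
gauge 0.53 [306. 295.] [ 0.498 -0.324  0.091]
glue 0.97 [390. 187.] [0.779 0.172 0.02 ]
glue 0.29 [261. 255.] [ 0.373 -0.096  0.004]
mug 0.71 [373. 358.] [ 0.644 -0.481  0.055]
mug 0.39 [283. 170.] [0.432 0.263 0.037]
```

View pics/scene0.png

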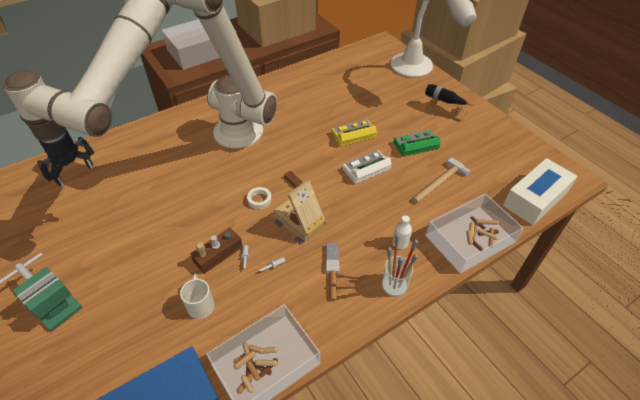

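View pics/side0.png

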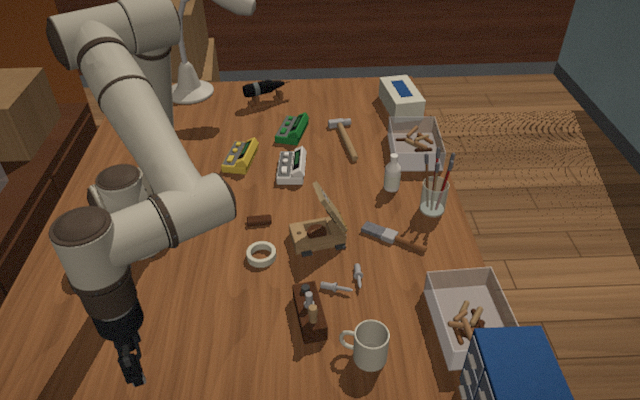

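The scene shows the white timer at (365,168) beside yellow and green look-alikes, the jig with its leaf up at (303,212), and the stand at (217,252). The stand holds the awl, a pin and a dark gauge, and two pin look-alikes lie on the bench. The side view agrees: stand (309,312), timer (291,167). Next I take a closer look with the wrist camera.

```bash
cat >> h.py <<'E'
def go(p=None,yaw=None,Rt=None):
    """rows numbers for target TCP world p and tool-down with tool x at world yaw"""
    st=ctrl.state(); q=st['tool_rot']; R0=R.from_quat([q[1],q[2],q[3],q[0]])
    d=R0.inv().apply(np.array(p)-st['position'])/0.04
    if yaw is not None:
        Rt=R.from_matrix(np.array([[np.cos(yaw),np.sin(yaw),0],[np.sin(yaw),-np.cos(yaw),0],[0,0,-1]]))
    tw=(R0.inv()*Rt).as_rotvec()/np.radians(6) if Rt is not None else np.zeros(3)
    print('trans',np.round(d,3),'twist',np.round(tw,3))
E
python3 - <<'E'
from h import *
np.set_printoptions(precision=3,suppress=True)
s=snap('wrist'); print(s['hand_eye'],s['mtx'])
go([.45,-.33,.36],np.pi); go([.42,-.08,.36],np.pi); go([.38,.25,.30],np.pi)
E
```

```text
[[-0.001 -0.964 -0.265  0.068]
 [ 1.    -0.001  0.001 -0.   ]
 [-0.001 -0.265  0.964 -0.142]
 [ 0.     0.     0.     1.   ]] [[318.639   0.    313.423]
 [  0.    318.639 201.185]
 [  0.      0.      1.   ]]
trans [-8.131  4.289 -3.217] twist [-0.     0.     3.016]
trans [-9.359 10.463 -3.217] twist [-0.     0.     3.016]
trans [-10.97   18.615  -1.718] twist [-0.     0.     3.016]
```

Emit:
arm_command:
  increments:
    - {"translation": [0,0,-3.2],"twist": [0,0,0]}
    - {"translation": [-8.1,4.3,-3.2],"twist": [0,0,3]}
    - {"translation": [-8.1,4.3,-3.2],"twist": [0,0,3]}
    - {"translation": [-8.1,4.3,-3.2],"twist": [0,0,3]}
    - {"translation": [-8.1,4.3,-3.2],"twist": [0,0,3]}
    - {"translation": [-8.1,4.3,-3.2],"twist": [0,0,3]}
    - {"translation": [-8.1,4.3,-3.2],"twist": [0,0,3]}
    - {"translation": [-8.1,4.3,-3.2],"twist": [0,0,3]}
    - {"translation": [-8.1,4.3,-3.2],"twist": [0,0,3]}
    - {"translation": [-8.1,4.3,-3.2],"twist": [0,0,3]}

```text
t: 3.0
position: [0.4478, -0.3307, 0.359]
tool_rot: [-0.0, 0.0, 1.0, 0.0]
force: [0.1, -0.5, -0.3]
gripper_width: 0.0854
gripper_force: 0.0
```

```bash
cat >> h.py <<'E'
def look(n,things,png=None):
    np.set_printoptions(precision=4,suppress=True)
    s=snap(n)
    if png: save(s,png)
    for t in things:
        for r in landmark_of(s,t)[:3]:
            c=r['centre']; ok=0<=c[0]<640 and 0<=c[1]<400
            print(t,round(r['p'],2),np.round(c,1),dep(s,c) if ok else '')
    return s
E
python3 - <<'E'
from h import *
s=look('wrist',['pin','pin_tip','stand','awl','gauge','jig_hole','jig','leaf_hole','leaf_lip','leaf_hinge'],'w1.png')
print(ctrl.state()['position'],ctrl.state()['qvel']); go([.42,-.04,.38],np.pi); go([.38,.25,.30],np.pi)
E
```

```text
pin 0.75 [362.7 273.1] [ 0.6474 -0.2451 -0.0007]
pin 0.69 [361.6 260.9] [ 0.6151 -0.251   0.018 ]
pin 0.61 [316.4 196.6] [ 0.4954 -0.3265  0.0551]
pin_tip 0.65 [360.3 264.8] [ 0.6316 -0.2499 -0.0007]
pin_tip 0.56 [359.4 276.3] [ 0.6534 -0.2507 -0.0003]
awl 0.71 [285.7 199.4] [ 0.501  -0.3715  0.0495]
awl 0.19 [581.8 269. ] [ 0.5448 -0.036   0.1833]
gauge 0.66 [349.6 188.7] [ 0.4849 -0.2783  0.0502]
jig_hole 0.78 [502.9 184.4] [ 0.4831 -0.0444  0.0302]
jig 0.92 [490.5 208.5] [ 0.5193 -0.061   0.0362]
leaf_hole 0.59 [564.  270.7] [ 0.5475 -0.0541  0.182 ]
leaf_lip 0.83 [583.4 269.4] [ 0.5452 -0.0342  0.1834]
leaf_lip 0.62 [507.4 258.6] [ 0.6002 -0.0252  0.0411]
leaf_hinge 0.87 [504.9 261.2] [ 0.5867 -0.0527  0.0779]
[ 0.4486 -0.33    0.3593] [ 0.0013  0.0002 -0.0001 -0.0008 -0.0001 -0.0002]
trans [ 0.705  7.252 -0.517] twist [-0.    -0.     0.015]
trans [ 1.693 14.503  1.483] twist [-0.    -0.     0.015]
```

View pics/w1.png

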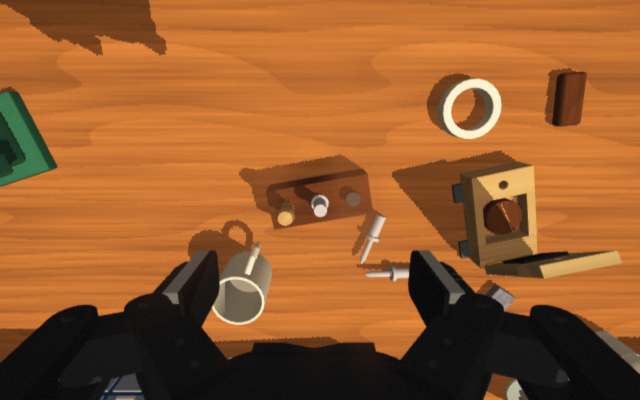

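The wrist view shows the awl handle at (286,215), the upright pin's bright knob at (320,206) in the stand's middle hole, and the gauge at (352,199). The jig's hole is at (502,185) with the leaf open. On to the timer.

Emit:
arm_command:
  increments:
    - {"translation": [1.7,14.5,0],"twist": [0,0,0]}
    - {"translation": [1.7,14.5,0],"twist": [0,0,0]}
    - {"translation": [1.7,14.5,0],"twist": [0,0,0]}
    - {"translation": [1.7,14.5,0],"twist": [0,0,0]}
    - {"translation": [1.7,14.5,0],"twist": [0,0,0]}
    - {"translation": [1.7,14.5,0],"twist": [0,0,0]}
    - {"translation": [1.7,14.5,0],"twist": [0,0,0]}
    - {"translation": [1.7,14.5,0.5],"twist": [0,0,0]}
    - {"translation": [1.7,14.5,1.5],"twist": [0,0,0]}
    - {"translation": [1.7,14.5,1.5],"twist": [0,0,0]}
    - {"translation": [1.7,14.5,1.5],"twist": [0,0,0]}
    - {"translation": [1.7,14.5,1.5],"twist": [0,0,0]}
  gripper: 1

```text
t: 5.05
position: [0.38, 0.2498, 0.2999]
tool_rot: [0.0, -0.001, 1.0, 0.0]
force: [0.3, -1.0, -0.4]
gripper_width: 0.0001
gripper_force: 0.0
```

```bash
python3 - <<'E'
from h import *
s=look('wrist',['timer','key_clear_top','key_minute_top','key_start_top'],'w2.png')
print(ctrl.state()['position'],ctrl.state()['qvel'],ctrl.state()['gripper_width'])
E
```

```text
timer 0.88 [411.3  84.3] [0.2778 0.3688 0.0299]
timer 0.77 [519.1 221. ] [0.4533 0.5304 0.0302]
key_clear_top 0.64 [471.3  75.6] [0.2685 0.4372 0.0373]
key_clear_top 0.54 [579.4 224.3] [0.4554 0.6073 0.0377]
key_clear_top 0.45 [394.3 211.8] [0.4381 0.3572 0.0374]
key_minute_top 0.57 [551.6 212.8] [0.4392 0.5667 0.0376]
key_minute_top 0.53 [367.1 213.1] [0.4399 0.3212 0.0374]
key_start_top 0.71 [391.2  58. ] [0.2494 0.3406 0.0377]
key_start_top 0.7 [325.4 211.3] [0.4375 0.2656 0.0372]
key_start_top 0.54 [515.  203.8] [0.4268 0.5158 0.0376]
[0.3801 0.2493 0.3001] [ 0.0014  0.0028 -0.0017  0.0005  0.0006  0.0021] 0.00016985613789472572
```

View pics/w2.png

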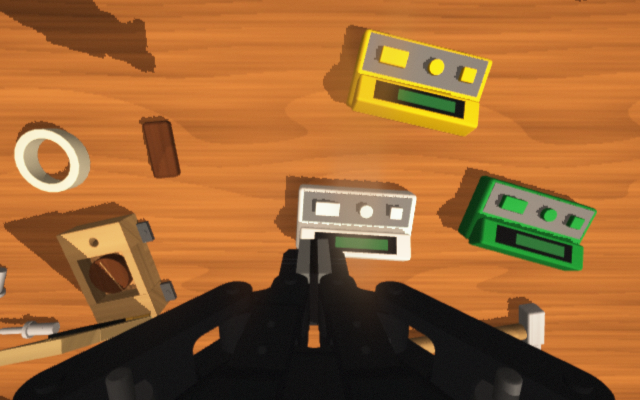

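The white timer is at (355,220), with clear at (397,213), minute at (367,211) and start at (327,208). The networks agree to within a few mm. Pressing clear first.

Emit:
arm_command:
  increments:
    - {"translation": [-1.5,2.78,1]}
    - {"translation": [-1.5,2.78,2.5]}
    - {"translation": [-1.5,2.78,4]}
    - {"translation": [-1.5,2.78,5.2]}
    - {"translation": [-1.5,2.78,6.2]}
    - {"translation": [-1.5,2.78,6.2]}
    - {"translation": [-1.5,2.78,6.45]}
    - {"translation": [-1.5,2.78,6.7]}
    - {"translation": [-1.5,2.78,6.7]}
    - {"translation": [-1.5,2.78,6.7]}

```text
invalid input at $.increments[0]: expected keys translation, twist
```

```bash
python3 - <<'E'
from h import *
s=snap('wrist');save(s,'w3.png'); print(ctrl.state()['position'],ctrl.state()['force'])
E
```

```text
[0.38002249 0.24939115 0.29994557] [-0.43331365 -1.36069206  0.06295289]
```

View pics/w3.png

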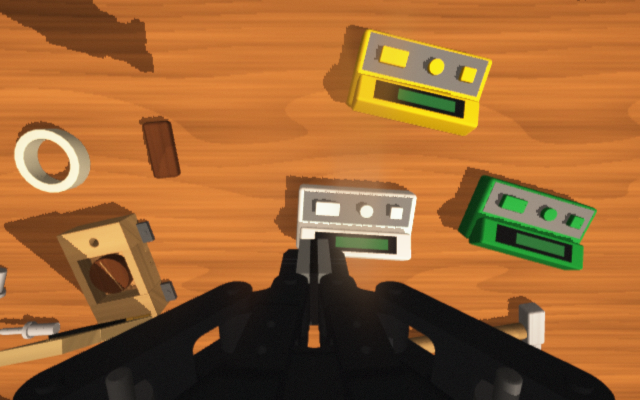

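The call was refused because the twist was missing, so the view has not changed. Sending it again.

Emit:
arm_command:
  increments:
    - {"translation": [-1.5,2.78,1],"twist": [0,0,0]}
    - {"translation": [-1.5,2.78,2.5],"twist": [0,0,0]}
    - {"translation": [-1.5,2.78,4],"twist": [0,0,0]}
    - {"translation": [-1.5,2.78,5.2],"twist": [0,0,0]}
    - {"translation": [-1.5,2.78,6.2],"twist": [0,0,0]}
    - {"translation": [-1.5,2.78,6.2],"twist": [0,0,0]}
    - {"translation": [-1.5,2.78,6.45],"twist": [0,0,0]}
    - {"translation": [-1.5,2.78,6.7],"twist": [0,0,0]}
    - {"translation": [-1.5,2.78,6.7],"twist": [0,0,0]}
    - {"translation": [-1.5,2.78,6.7],"twist": [0,0,0]}

```text
t: 6.6
position: [0.441, 0.3629, 0.0336]
tool_rot: [0.002, -0.001, 1.0, 0.002]
force: [2.7, 0.8, 3.7]
gripper_width: 0.0
gripper_force: 2.1
```

```bash
python3 - <<'E'
from h import *
s=snap('wrist');save(s,'w4.png'); print(ctrl.state()['position'],ctrl.state()['force'])
E
```

```text
[0.44100074 0.36290936 0.03332452] [2.79144343 1.05347509 3.45773505]
```

View pics/w4.png

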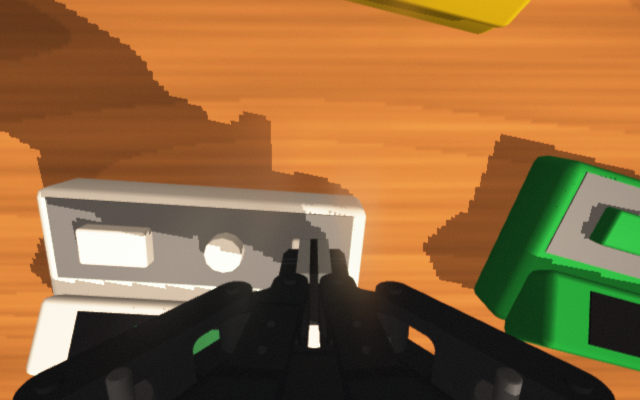

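The fingertip is on the clear key; part of the key's white face shows at (297,243). The minute key is at (224,253) and start at (115,246). I'll push slightly harder and then lift.

Emit:
arm_command:
  increments:
    - {"translation": [0,0,0.05],"twist": [0,0,0]}
    - {"translation": [0,0,0.05],"twist": [0,0,0]}
    - {"translation": [0,0,-0.5],"twist": [0,0,0]}
    - {"translation": [0,0,-0.5],"twist": [0,0,0]}

```text
t: 7.15
position: [0.4395, 0.3615, 0.0524]
tool_rot: [0.0, -0.001, 1.0, 0.001]
force: [1.0, 0.1, -0.5]
gripper_width: -0.0001
gripper_force: 0.0
```

```bash
python3 - <<'E'
from h import *
print(ctrl.state()['position'],ctrl.state()['force'])
s=snap('wrist')
print('clear?',dep(s,(297,243)))
# white key tops near z 0.038
D=s['depth'];v,u=np.nonzero(D>0);K=s['mtx'];d=D[v,u]
P=np.c_[(u-K[0,2])/K[0,0]*d,(v-K[1,2])/K[1,1]*d,d]@s['W'][:3,:3].T+s['W'][:3,3]
m=(abs(P[:,2]-.038)<.0025)
M=np.zeros(D.shape,np.uint8);M[v[m],u[m]]=1
n,L,S,C=cv2.connectedComponentsWithStats(M)
for i in range(1,n):
    if S[i,4]>300: print(S[i],C[i],atz(s,C[i],.038))
E
```

```text
[0.43952543 0.36147342 0.05240711] [ 0.96461284  0.06510963 -0.50262812]
clear? [0.43794344 0.35227417 0.03727821]
[ 340    0  158   39 1529] [422.43100065  17.0353172 ] [0.33081459 0.40879467 0.038     ]
[ 570  202   70   46 2006] [605.65353938 224.85244267] [0.42753512 0.51322787 0.038     ]
[ 105  218   65   36 1943] [137.14359238 235.65208441] [0.4334622 0.2686799 0.038    ]
[219 226  34  32 825] [235.48484848 241.77818182] [0.43693189 0.3199092  0.038     ]
[493 256 147  65 764] [536.7578534 280.7513089] [0.45994735 0.48332537 0.038     ]
[ 76 279 141  15 693] [145.16161616 284.7012987 ] [0.4621716  0.26887636 0.038     ]
```

Emit:
arm_command:
  increments:
    - {"translation": [0.06,-1.04,0],"twist": [0,0,0]}
    - {"translation": [0.06,-1.04,0],"twist": [0,0,0]}
    - {"translation": [0.06,-1.04,0.25],"twist": [0,0,0]}
    - {"translation": [0.06,-1.04,0.53],"twist": [0,0,0]}
    - {"translation": [0.06,-1.04,0.53],"twist": [0,0,0]}
    - {"translation": [0.06,-1.04,0.53],"twist": [0,0,0]}

```text
t: 7.95
position: [0.4374, 0.3201, 0.0327]
tool_rot: [0.0, -0.002, 1.0, -0.0]
force: [-6.0, -4.7, 23.7]
gripper_width: -0.0001
gripper_force: 12.1
```

Emit:
arm_command:
  increments:
    - {"translation": [0,0,-0.5],"twist": [0,0,0]}
    - {"translation": [0,0,-0.5],"twist": [0,0,0]}
    - {"translation": [0.1,-1.28,-0.5],"twist": [0,0,0]}
    - {"translation": [0.1,-1.28,-0.5],"twist": [0,0,0]}
    - {"translation": [0.1,-1.28,-0.2],"twist": [0,0,0]}
    - {"translation": [0.1,-1.28,0],"twist": [0,0,0]}
    - {"translation": [0.1,-1.28,0.01],"twist": [0,0,0]}
    - {"translation": [0.1,-1.28,0.01],"twist": [0,0,0]}

```text
t: 8.95
position: [0.4339, 0.2693, 0.0326]
tool_rot: [0.001, -0.002, 1.0, -0.0]
force: [-6.6, -4.3, 29.4]
gripper_width: -0.0001
gripper_force: 14.7
```

```bash
python3 - <<'E'
from h import *
print(ctrl.state()['position'],ctrl.state()['force'])
s=snap('side')
# leaf & base points
D=s['depth']
import sys
go([.44,.2687,.30],np.pi)
for n in ['scene','side']:
    s=snap(n)
    for t in ['leaf_hole','leaf_lip','leaf_hinge','jig_hole']:
        for r in landmark_of(s,t)[:2]: print(n,t,r['p'],r['centre'])
E
```

```text
[0.43386094 0.26925307 0.03255906] [-6.6173281  -4.29758939 29.41676487]
trans [-0.162 -0.02  -6.685] twist [-0.007  0.012  0.043]
scene leaf_hole 0.9 [307.9, 192.7]
scene leaf_hole 0.46 [203.6, 259.1]
scene leaf_lip 0.63 [298.1, 187.4]
scene leaf_lip 0.38 [368.3, 168.9]
scene jig_hole 0.83 [288.1, 207.3]
side leaf_hole 0.58 [323.6, 197.4]
side leaf_lip 0.91 [318.2, 185.8]
side leaf_lip 0.46 [390.8, 240.1]
side leaf_hinge 0.92 [339.5, 228.7]
side leaf_hinge 0.74 [304.2, 294.7]
side jig_hole 0.82 [298.8, 233.1]
side jig_hole 0.56 [289.7, 174.1]
```

Emit:
arm_command:
  increments:
    - {"translation": [0,0,-1.5],"twist": [0,0,0]}
    - {"translation": [0,0,-3],"twist": [0,0,0]}
    - {"translation": [0.1,-2,-4.5],"twist": [0,0,0]}
    - {"translation": [0.1,-7.9,-5.4],"twist": [0,0,0]}
    - {"translation": [0.1,-7.9,-5.4],"twist": [0,0,0]}
    - {"translation": [0.1,-7.9,-5.4],"twist": [0,0,0]}
    - {"translation": [0.1,-7.9,-5.4],"twist": [0,0,0]}
    - {"translation": [0.1,-7.9,-5.4],"twist": [0,0,0]}
    - {"translation": [0.1,-7.9,-5.4],"twist": [0,0,0]}
    - {"translation": [0.1,-7.9,-5.4],"twist": [0,0,0]}
    - {"translation": [0.1,-7.9,-5.4],"twist": [0,0,0]}

```text
t: 10.88
position: [0.43, -0.0465, 0.2451]
tool_rot: [-0.001, -0.002, 1.0, -0.0]
force: [0.5, 0.5, 0.6]
gripper_width: -0.0004
gripper_force: 0.0
```

```bash
python3 - <<'E'
from h import *
print(ctrl.state()['position'],ctrl.state()['qvel'])
s=look('wrist',['jig_hole','leaf_hinge','leaf_hole','leaf_lip','jig'],'w5.png')
for r in landmark_of(s,'jig_hole')[:1]: print('hole',atz(s,r['centre'],.04))
D=s['depth'];v,u=np.nonzero(D>0);K=s['mtx'];d=D[v,u]
P=np.c_[(u-K[0,2])/K[0,0]*d,(v-K[1,2])/K[1,1]*d,d]@s['W'][:3,:3].T+s['W'][:3,3]
m=(abs(P[:,2]-.040)<.004)&(P[:,0]>.42)&(P[:,0]<.62)&(abs(P[:,1]+.05)<.08)
r=cv2.minAreaRect(P[m][:,:2].astype(np.float32)); print(m.sum(),np.round(cv2.boxPoints(r),4))
print(np.median(P[m][:,2]))
E
```

```text
[ 0.4299624  -0.04653754  0.24510667] [ 8.16038531e-05 -5.95724106e-03  1.49711520e-03  2.32812541e-03
 -1.24019722e-03  1.56265855e-03]
jig_hole 0.55 [309.9 225.4] [ 0.4882 -0.0508  0.0345]
leaf_hinge 0.61 [328.8 350.8] [ 0.4194 -0.0434  0.3203]
leaf_hole 0.47 [328.9 353.2] [ 0.4186 -0.0434  0.3221]
jig 0.73 [327.6 349.4] [ 0.4195 -0.0436  0.3196]
jig 0.6 [319.2 248.8] [ 0.4182 -0.0446  0.2606]
hole [ 0.4863 -0.0507  0.04  ]
3248 [[ 0.4516 -0.0107]
 [ 0.4716 -0.0989]
 [ 0.5893 -0.0722]
 [ 0.5693  0.0159]]
0.03938350574007177
```

View pics/w5.png

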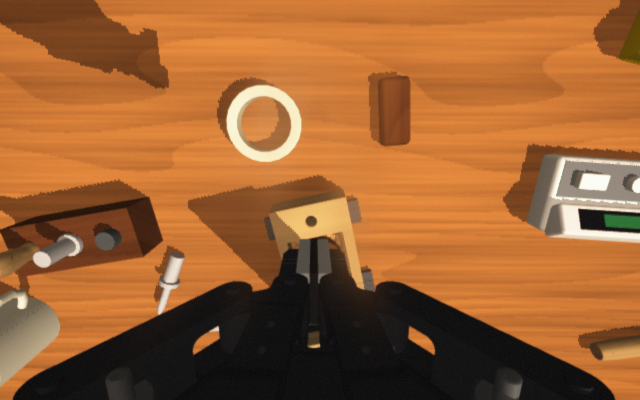

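The base's front edge runs from (270,215) to (350,197), with the hole at (311,221). The depth fit puts the hole near (0.481, -0.050) and the jig yaw at 0.22 rad. Next I work out the leaf-closing arc.

```bash
cat >> h.py <<'E'
YAW=.223; e=np.array([np.cos(YAW),np.sin(YAW),0]); HOLE=np.array([.4813,-.0503,.04]); HINGE=HOLE+.125*e
E
python3 - <<'E'
from h import *
def A(a,z): p=HINGE+e*a; p[2]=z; return p
print(HINGE)
print('over');go(A(.01,.245),np.pi+YAW); print('behind');go(A(.01,.168),np.pi+YAW)
r=.14
for th in [1.09,.9,.7,.5,.3,.15,.05,0]:
    print(th,end=' ');go(A(-r*np.cos(th)+.014*np.sin(th)+.011, .04+r*np.sin(th)+.014*np.cos(th)-.002),np.pi+YAW)
E
```

```text
[ 0.6032048  -0.02265546  0.04      ]
over
trans [-4.58   0.662  0.018] twist [ 0.     0.    -2.109]
behind
trans [-4.58   0.662  1.943] twist [ 0.     0.    -2.109]
1.09 trans [-3.327  0.38   1.928] twist [ 0.     0.    -2.109]
0.9 trans [-2.749  0.251  2.234] twist [ 0.     0.    -2.109]
0.7 trans [-2.212  0.13   2.67 ] twist [ 0.     0.    -2.109]
0.5 trans [-1.771  0.031  3.208] twist [ 0.     0.    -2.109]
0.3 trans [-1.442 -0.043  3.824] twist [ 0.     0.    -2.109]
0.15 trans [-1.278 -0.08   4.324] twist [ 0.     0.    -2.109]
0.05 trans [-1.21  -0.095  4.668] twist [ 0.     0.    -2.109]
0 trans [-1.189 -0.1    4.843] twist [ 0.     0.    -2.109]
```

Emit:
arm_command:
  increments:
    - {"translation": [-2.3,0.3,-0.5],"twist": [0,0,-1]}
    - {"translation": [-4.6,0.66,-0.5],"twist": [0,0,-2.1]}
    - {"translation": [-4.6,0.66,-0.5],"twist": [0,0,-2.1]}
    - {"translation": [-4.6,0.66,-0.5],"twist": [0,0,-2.1]}
    - {"translation": [-4.6,0.66,1],"twist": [0,0,-2.1]}
    - {"translation": [-4.6,0.66,1.94],"twist": [0,0,-2.1]}
    - {"translation": [-4.6,0.66,1.94],"twist": [0,0,-2.1]}

```text
t: 12.1
position: [0.611, -0.0214, 0.1653]
tool_rot: [-0.004, -0.11, 0.994, -0.0]
force: [0.3, 0.3, -0.4]
gripper_width: 0.0004
gripper_force: 0.0
```

```bash
python3 - <<'E'
from h import *
def A(a,z): p=HINGE+e*a; p[2]=z; return p
print(ctrl.state()['position'],ctrl.state()['force'])
r=.14
for th in [1.09,.9,.7,.5,.3,.15,.05,0]:
    print(th,end=' ');go(A(-r*np.cos(th)+.014*np.sin(th)+.011, .04+r*np.sin(th)+.014*np.cos(th)-.002))
E
```

```text
[ 0.61097824 -0.0213541   0.16531064] [ 0.27249894  0.30504475 -0.41343853]
1.09 trans [ 1.231  0.009 -0.073] twist [0. 0. 0.]
0.9 trans [1.821 0.008 0.237] twist [0. 0. 0.]
0.7 trans [2.368 0.007 0.678] twist [0. 0. 0.]
0.5 trans [2.816 0.005 1.219] twist [0. 0. 0.]
0.3 trans [3.148 0.005 1.838] twist [0. 0. 0.]
0.15 trans [3.313 0.004 2.339] twist [0. 0. 0.]
0.05 trans [3.38  0.004 2.684] twist [0. 0. 0.]
0 trans [3.4   0.004 2.858] twist [0. 0. 0.]
```

Emit:
arm_command:
  increments:
    - {"translation": [0.8,0,0],"twist": [0,0,0]}
    - {"translation": [1.23,0,0],"twist": [0,0,0]}
    - {"translation": [1.82,0,0.24],"twist": [0,0,0]}
    - {"translation": [2.1,0,0.45],"twist": [0,0,0]}
    - {"translation": [2.37,0,0.68],"twist": [0,0,0]}
    - {"translation": [2.6,0,0.94],"twist": [0,0,0]}
    - {"translation": [2.82,0,1.22],"twist": [0,0,0]}
    - {"translation": [3.0,0,1.52],"twist": [0,0,0]}
    - {"translation": [3.15,0,1.84],"twist": [0,0,0]}
    - {"translation": [3.24,0,2.1],"twist": [0,0,0]}
    - {"translation": [3.31,0,2.34],"twist": [0,0,0]}
    - {"translation": [3.38,0,2.6],"twist": [0,0,0]}
    - {"translation": [3.38,0,2.75],"twist": [0,0,0]}
    - {"translation": [3.38,0,2.8],"twist": [0,0,0]}
    - {"translation": [3.38,0,2.82],"twist": [0,0,0]}

```text
t: 13.98
position: [0.4809, -0.0508, 0.0554]
tool_rot: [-0.001, -0.11, 0.994, -0.0]
force: [-4.4, -0.8, 5.1]
gripper_width: -0.0002
gripper_force: 2.9
```

Emit:
arm_command:
  increments:
    - {"translation": [0,0,-1],"twist": [0,0,0]}
    - {"translation": [1.3,0,-3],"twist": [0,0,0]}
    - {"translation": [1.3,0,-5],"twist": [0,0,0]}
    - {"translation": [1.3,0,-5],"twist": [0,0,0]}
    - {"translation": [1.3,0,-5],"twist": [0,0,0]}
    - {"translation": [1.3,0,-5],"twist": [0,0,0]}
    - {"translation": [1.3,0,-5],"twist": [0,0,0]}
  gripper: -1

```text
t: 14.85
position: [0.4308, -0.062, 0.2539]
tool_rot: [-0.001, -0.111, 0.994, -0.0]
force: [0.0, 0.4, -0.8]
gripper_width: 0.0849
gripper_force: 0.0
```

```bash
cat >> h.py <<'E'
def cloud(s):
    D=s['depth'];v,u=np.nonzero(D>0);K=s['mtx'];d=D[v,u]
    P=np.c_[(u-K[0,2])/K[0,0]*d,(v-K[1,2])/K[1,1]*d,d]@s['W'][:3,:3].T+s['W'][:3,3]
    return u,v,P
E
python3 - <<'E'
from h import *
print(ctrl.state()['position'],ctrl.state()['qvel'])
s=look('wrist',['leaf_hole','leaf_lip','jig_hole','pin'],'w6.png')
for r in landmark_of(s,'leaf_hole')[:1]: print('hole',atz(s,r['centre'],.057))
u,v,P=cloud(s)
m=(P[:,2]>.048)&(P[:,2]<.068)&(P[:,0]>.40)&(P[:,0]<.65)&(abs(P[:,1]+.04)<.09)
r=cv2.minAreaRect(P[m][:,:2].astype(np.float32)); print(m.sum(),np.round(cv2.boxPoints(r),4),r)
Q=P[m]; a=(Q-HINGE)@e; print('slope',np.polyfit(-a,Q[:,2],1))
print('pred hole px?'); go([.445,-.33,.28],np.pi)
i=s['image'][150:300,230:400]; cv2.imwrite('pics/w6c.png',cv2.resize(i[:,:,::-1],None,fx=4,fy=4,interpolation=cv2.INTER_CUBIC))
E
```

```text
[ 0.43075065 -0.06199246  0.25391513] [ 0.001025    0.00584306  0.00115063  0.00235642 -0.00247776 -0.0009508 ]
leaf_hole 0.81 [314.3 226.4] [ 0.4896 -0.0477  0.0394]
leaf_lip 0.86 [313.8 197.6] [ 0.4524 -0.0567  0.051 ]
jig_hole 0.65 [312.7 198. ] [ 0.4531 -0.0579  0.0511]
jig_hole 0.64 [313.1 218.1] [ 0.4726 -0.053   0.0619]
pin 0.94 [145.1 277.3] [ 0.6145 -0.2472  0.0183]
hole [ 0.4835 -0.0492  0.057 ]
8696 [[ 0.4429 -0.0157]
 [ 0.4616 -0.0977]
 [ 0.6118 -0.0634]
 [ 0.593   0.0185]] ((0.5273162722587585, -0.03959306329488754), (0.15403307974338531, 0.08410210907459259), 12.862961769104004)
slope [0.0499 0.0544]
pred hole px?
trans [ 1.136 -6.612 -0.629] twist [-0.001 -0.011  2.116]
```

View pics/w6c.png

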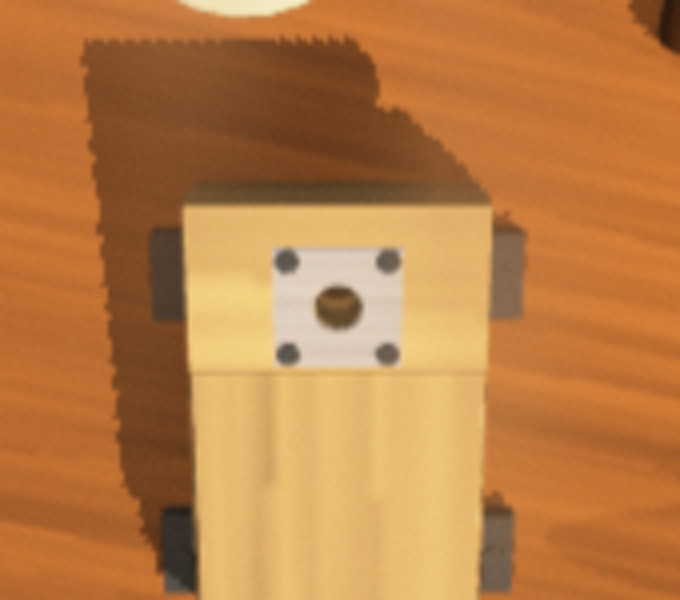

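The leaf is down at about 0.05 rad. Its hole is at crop (339,307), which is image (314.4,226.4), and this agrees with the base fit: hole at (0.4814, -0.0500). Now the pin.

Emit:
arm_command:
  increments:
    - {"translation": [1.1,-3,-0.6],"twist": [0,0,1]}
    - {"translation": [1.1,-6.6,-0.6],"twist": [0,0,2.1]}
    - {"translation": [1.1,-6.6,-0.6],"twist": [0,0,2.1]}
    - {"translation": [1.1,-6.6,-0.6],"twist": [0,0,2.1]}
    - {"translation": [1.1,-6.6,-0.6],"twist": [0,0,2.1]}
    - {"translation": [1.1,-6.6,-0.6],"twist": [0,0,2.1]}
    - {"translation": [1.1,-6.6,-0.6],"twist": [0,0,2.1]}
    - {"translation": [1.1,-6.6,-0.6],"twist": [0,0,2.1]}
    - {"translation": [1.1,-6.6,-0.6],"twist": [0,0,2.1]}

```text
t: 16.27
position: [0.4464, -0.3282, 0.2797]
tool_rot: [0.0, -0.002, 1.0, -0.0]
force: [0.5, 0.8, -0.2]
gripper_width: 0.0853
gripper_force: 0.0
```

```bash
sed -i 's/HOLE=np.array(\[.4813,-.0503,.04\])/HOLE=np.array([.4814,-.0500,.04])/' h.py; python3 - <<'E'
from h import *
print(ctrl.state()['position'],ctrl.state()['qvel'])
s=look('wrist',['pin','awl','gauge','stand'],'w7.png')
u,v,P=cloud(s)
for lo,hi in [(.060,.12),(.084,.12)]:
    m=(P[:,2]>lo)&(P[:,2]<hi)&(P[:,0]>.44)&(P[:,0]<.56)&(P[:,1]>-.42)&(P[:,1]<-.25)
    M=np.zeros(s['depth'].shape,np.uint8);M[v[m],u[m]]=1
    n,L,S,C=cv2.connectedComponentsWithStats(M)
    for i in range(1,n):
        if S[i,4]>20:
            q=P[m][L[v[m],u[m]]==i]; print(lo,S[i],C[i],q.mean(0),q.min(0),q.max(0))
m=(abs(P[:,2]-.05)<.004)&(P[:,0]>.44)&(P[:,0]<.56)&(P[:,1]>-.45)&(P[:,1]<-.22)
r=cv2.minAreaRect(P[m][:,:2].astype(np.float32)); print(r)
i=s['image'][150:300,230:400]; cv2.imwrite('pics/w7c.png',cv2.resize(i[:,:,::-1],None,fx=4,fy=4,interpolation=cv2.INTER_CUBIC))
E
```

```text
[ 0.44641835 -0.32822669  0.27972182] [-0.00687622  0.00434237  0.00307613  0.00221057  0.00077711  0.00159842]
pin 0.64 [316.7 209.1] [ 0.491  -0.3244  0.0497]
pin 0.59 [373.1 300.1] [ 0.6386 -0.2416  0.0153]
pin 0.57 [367.3 288. ] [ 0.6175 -0.2514  0.0179]
awl 0.88 [283.6 214.3] [ 0.4978 -0.3649  0.0495]
gauge 0.53 [354.4 208.1] [ 0.4882 -0.2791  0.0543]
stand 0.95 [318.4 210.6] [ 0.4924 -0.3223  0.0513]
0.06 [350 208  18  19 258] [358.3837 217.0349] [ 0.4966 -0.2752  0.0633] [ 0.4861 -0.2852  0.0603] [ 0.5077 -0.2648  0.0657]
0.06 [311 217  16  24 317] [318.5836 228.2997] [ 0.5026 -0.3226  0.0851] [ 0.4963 -0.3312  0.0606] [ 0.5145 -0.3136  0.0929]
0.06 [266 223  23  28 478] [277.0188 237.0335] [ 0.5099 -0.3684  0.0935] [ 0.501  -0.3812  0.0602] [ 0.5232 -0.3569  0.1025]
0.084 [311 223  16  18 218] [318.7615 231.4266] [ 0.5043 -0.3225  0.0908] [ 0.4964 -0.3311  0.0845] [ 0.5145 -0.3143  0.0929]
0.084 [266 227  23  24 413] [276.5593 238.7022] [ 0.5106 -0.3686  0.0969] [ 0.501  -0.3812  0.0842] [ 0.5232 -0.3569  0.1025]
((0.5056617856025696, -0.32224762439727783), (0.06110721081495285, 0.15019603073596954), 9.984990119934082)
```

View pics/w7c.png

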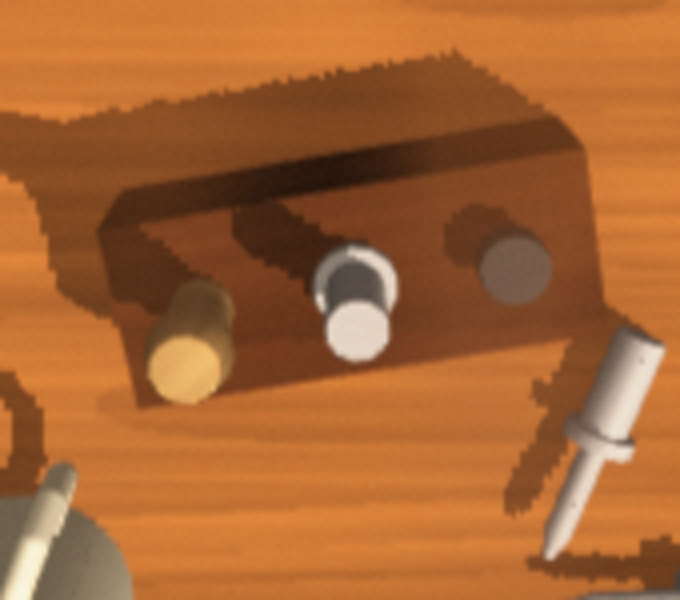

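The pin stands upright in the middle hole at crop (357,330), with the awl at (185,370) and the gauge at (515,270). I'll grip across the stand, closing along the stand's x axis.

```bash
python3 - <<'E'
from h import *
print(ctrl.state()['joints'])
go([.5055,-.3225,.16],np.pi/2+.174); go([.5055,-.3225,.059],np.pi/2+.174)
E
```

```text
[-3.42926319e-01  2.33301078e-01 -8.76427373e-02 -2.14411385e-05
 -1.24968398e+00 -1.22587690e+00]
trans [-1.481  0.16   2.986] twist [1.0000e-03 2.0000e-03 1.3357e+01]
trans [-1.48   0.16   5.511] twist [1.0000e-03 2.0000e-03 1.3357e+01]
```

Emit:
arm_command:
  increments:
    - {"translation": [-1.48,0.16,0.5],"twist": [0,0,-1.7]}
    - {"translation": [-1.48,0.16,1],"twist": [0,0,-3.4]}
    - {"translation": [-1.48,0.16,1.5],"twist": [0,0,-5.1]}
    - {"translation": [-1.48,0.16,2],"twist": [0,0,-6.8]}
    - {"translation": [-1.48,0.16,2.5],"twist": [0,0,-8.5]}
    - {"translation": [-1.48,0.16,3],"twist": [0,0,-10.2]}
    - {"translation": [-1.48,0.16,3],"twist": [0,0,-11.9]}
    - {"translation": [-1.48,0.16,3],"twist": [0,0,-13.6]}
    - {"translation": [-1.48,0.16,3],"twist": [0,0,-15.3]}
    - {"translation": [-1.48,0.16,3],"twist": [0,0,-16.65]}
    - {"translation": [-1.48,0.16,3],"twist": [0,0,-16.65]}
    - {"translation": [-1.48,0.16,3],"twist": [0,0,-16.65]}

```text
t: 18.02
position: [0.5054, -0.3227, 0.1593]
tool_rot: [0.0, 0.765, -0.644, -0.0]
force: [-0.3, 0.5, -0.3]
gripper_width: 0.0854
gripper_force: 0.0
```

```bash
python3 - <<'E'
from h import *
print(ctrl.state()['position'],ctrl.state()['joints'])
s=snap('wrist'); save(s,'w8.png'); u,v,P=cloud(s)
m=(P[:,2]>.082)&(P[:,2]<.098)&(np.hypot(P[:,0]-.5055,P[:,1]+.3225)<.02); q=P[m]
print(m.sum(),q.mean(0),q.min(0),q.max(0))
top=q[abs(q[:,2]-np.median(q[:,2]))<.002]; print(cv2.minEnclosingCircle(top[:,:2].astype(np.float32)))
go([.5055,-.3225,.059],3*np.pi/2+.174)
E
```

```text
[ 0.50544536 -0.32273216  0.15927124] [-2.98520194e-01  4.00909717e-01 -1.58205147e-01  1.58860628e-05
 -1.01174517e+00  4.70941382e-01]
558 [ 0.50550217 -0.32345989  0.09079362] [ 0.4964965  -0.33156447  0.08226488] [ 0.5140146  -0.31379097  0.09323873]
((0.5056166648864746, -0.32230931520462036), 0.00914017204195261)
trans [-0.005 -0.003  2.507] twist [ 0.001  0.    -0.011]
```

Pin measured at (0.5056, -0.3223), right under the tool. Descend and grip.

Emit:
arm_command:
  increments:
    - {"translation": [0,0,1],"twist": [0,0,0]}
    - {"translation": [0,0,2],"twist": [0,0,0]}
    - {"translation": [0,0,2.45],"twist": [0,0,0]}
    - {"translation": [0,0,2.45],"twist": [0,0,0]}
    - {"translation": [0,0,2.45],"twist": [0,0,0]}

```text
t: 18.7
position: [0.5063, -0.3231, 0.0623]
tool_rot: [-0.0, 0.766, -0.643, 0.001]
force: [0.1, -0.3, 0.6]
gripper_width: 0.0856
gripper_force: 0.0
```

Emit:
arm_command:
  increments:
    - {"translation": [0,0,0],"twist": [0,0,0]}
    - {"translation": [0,0,0],"twist": [0,0,0]}
    - {"translation": [0,0,0],"twist": [0,0,0]}
    - {"translation": [0,0,0],"twist": [0,0,0]}
    - {"translation": [0,0,0],"twist": [0,0,0]}
    - {"translation": [0,0,0],"twist": [0,0,0]}
    - {"translation": [0,0,0],"twist": [0,0,0]}
    - {"translation": [0,0,0],"twist": [0,0,0]}
  gripper: 1
  grip_force: 60

```text
t: 19.7
position: [0.5056, -0.3228, 0.0617]
tool_rot: [-0.0, 0.766, -0.643, 0.0]
force: [-0.0, 0.5, 4.2]
gripper_width: 0.0161
gripper_force: 58.6
```

Emit:
arm_command:
  increments:
    - {"translation": [0,0,-0.5],"twist": [0,0,0]}
    - {"translation": [0,0,-1.5],"twist": [0,0,0]}
    - {"translation": [0,0,-3],"twist": [0,0,0]}
    - {"translation": [0,0,-3],"twist": [0,0,0]}
    - {"translation": [0,0,-3],"twist": [0,0,0]}

```text
t: 20.32
position: [0.5046, -0.3221, 0.18]
tool_rot: [-0.0, 0.766, -0.643, -0.001]
force: [-0.4, -0.2, -2.4]
gripper_width: 0.0164
gripper_force: 59.3
```

```bash
python3 - <<'E'
from h import *
print(ctrl.state()['position'],ctrl.state()['joints'][5])
go([.4814,-.05,.15]);go([.4814,-.05,.119])
s=snap('side')
for r in landmark_of(s,'pin_tip')[:4]: print(r, dep(s,r['centre']))
t=ctrl.state()['position']; c=s['image']; M=np.linalg.inv(s['W'])@np.r_[t,1]; p=s['mtx']@M[:3]; p=(p/p[2])[:2]; print(p)
x,y=p.astype(int); cv2.imwrite('pics/s2.png',cv2.resize(c[y-50:y+50,x-60:x+60,::-1],None,fx=6,fy=6,interpolation=cv2.INTER_CUBIC))
E
```

```text
[ 0.50456109 -0.32212073  0.17999374] 0.4729787262824451
trans [-6.799 -0.607  0.763] twist [0. 0. 0.]
trans [-6.798 -0.608  1.538] twist [0. 0. 0.]
{'centre': [307.6, 286.4], 'p': 0.65} [ 0.50272677 -0.27478037  0.06641667]
{'centre': [350.4, 291.1], 'p': 0.56} [ 0.61479106 -0.24461031  0.00616645]
{'centre': [362.0, 285.8], 'p': 0.54} [ 0.6474153  -0.22682287  0.00485455]
[307.21249944 269.70910841]
```

View pics/s2.png

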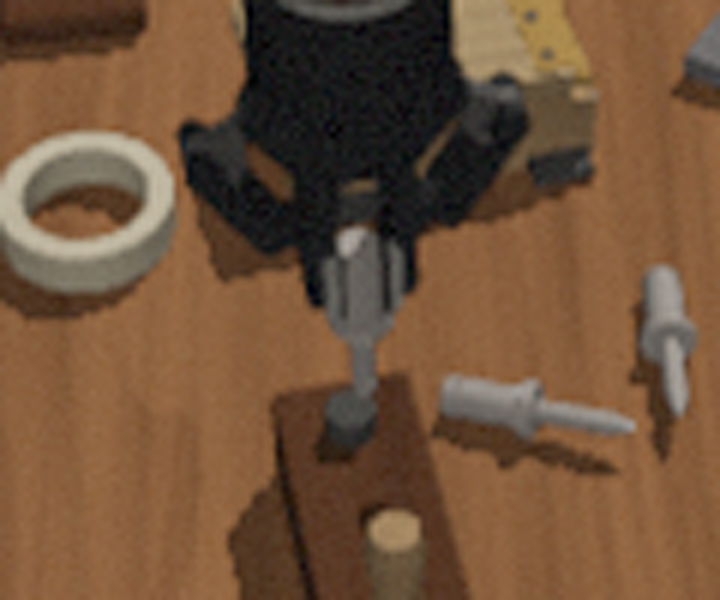

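The pin hangs straight in the fingers, its tip at crop (365,385), free of the stand. The awl and gauge have not moved. Carrying it over the leaf hole.

Emit:
arm_command:
  increments:
    - {"translation": [-1.5,-0.13,0],"twist": [0,0,0]}
    - {"translation": [-3,-0.27,0],"twist": [0,0,0]}
    - {"translation": [-4.5,-0.4,0],"twist": [0,0,0]}
    - {"translation": [-5.8,-0.52,0],"twist": [0,0,0]}
    - {"translation": [-6.8,-0.61,0.3],"twist": [0,0,0]}
    - {"translation": [-6.8,-0.61,0.9],"twist": [0,0,0]}
    - {"translation": [-6.8,-0.61,0.9],"twist": [0,0,0]}
    - {"translation": [-6.8,-0.61,0.9],"twist": [0,0,0]}
    - {"translation": [-6.8,-0.61,0.9],"twist": [0,0,0]}

```text
t: 21.55
position: [0.4828, -0.0511, 0.1459]
tool_rot: [-0.0, 0.766, -0.643, 0.0]
force: [0.4, 0.2, -0.9]
gripper_width: 0.0161
gripper_force: 59.3
```

```bash
python3 - <<'E'
from h import *
st=ctrl.state();print(st['position'],st['force'],st['gripper_force'])
go(np.r_[HOLE[:2],.112]);go(np.r_[HOLE[:2],.0657])
t=st['position']
for n in ['side','scene']:
    s=snap(n); u,v,P=cloud(s)
    m=(P[:,2]>t[2]-.05)&(P[:,2]<t[2]-.022)&(np.hypot(P[:,0]-t[0],P[:,1]-t[1])<.012)
    print(n,m.sum(),P[m].mean(0), P[m].min(0),P[m].max(0))
E
```

```text
[ 0.48277552 -0.05108554  0.14587022] [ 0.3601465   0.24018973 -0.89852361] 59.27437663078308
trans [-0.033  0.03   0.847] twist [0. 0. 0.]
trans [-0.033  0.031  2.004] twist [0. 0. 0.]
side 22 [ 0.48196466 -0.05271406  0.11037292] [ 0.47864388 -0.05748148  0.09677961] [ 0.48514872 -0.04800266  0.12320201]
scene 17 [ 0.48765402 -0.05158026  0.11038092] [ 0.48322317 -0.05643116  0.09779491] [ 0.49141835 -0.04643898  0.1206578 ]
```

Emit:
arm_command:
  increments:
    - {"translation": [-0.03,0.03,0.3],"twist": [0,0,0]}
    - {"translation": [-0.03,0.03,0.5],"twist": [0,0,0]}
    - {"translation": [-0.03,0.03,0.65],"twist": [0,0,0]}
    - {"translation": [-0.03,0.03,0.8],"twist": [0,0,0]}
    - {"translation": [-0.03,0.03,0.95],"twist": [0,0,0]}
    - {"translation": [-0.03,0.03,1.05],"twist": [0,0,0]}

```text
t: 22.4
position: [0.4813, -0.0496, 0.1031]
tool_rot: [-0.0, 0.766, -0.643, 0.0]
force: [0.0, -0.1, -1.0]
gripper_width: 0.0161
gripper_force: 59.2
```

Emit:
arm_command:
  increments:
    - {"translation": [0,0,0.15],"twist": [0,0,0]}
    - {"translation": [0,0,0.3],"twist": [0,0,0]}
    - {"translation": [0,0,0.45],"twist": [0,0,0]}
    - {"translation": [0,0,0.6],"twist": [0,0,0]}
    - {"translation": [0,0,0.75],"twist": [0,0,0]}
    - {"translation": [0,0,0.75],"twist": [0,0,0]}

```text
t: 23.15
position: [0.4816, -0.0496, 0.073]
tool_rot: [-0.0, 0.766, -0.643, 0.0]
force: [3.6, -1.6, -2.3]
gripper_width: 0.0164
gripper_force: 59.1
```

Emit:
arm_command:
  increments:
    - {"translation": [0,0,0.07],"twist": [0,0,0]}
    - {"translation": [0,0,0.14],"twist": [0,0,0]}
    - {"translation": [0,0,0.2],"twist": [0,0,0]}
    - {"translation": [0,0,0.23],"twist": [0,0,0]}
    - {"translation": [0,0,0.23],"twist": [0,0,0]}
  grip_force: 90

```text
t: 23.78
position: [0.4809, -0.0499, 0.0657]
tool_rot: [0.0, 0.766, -0.643, 0.0]
force: [-1.1, -0.4, 13.2]
gripper_width: 0.0155
gripper_force: 89.7
```

Emit:
arm_command:
  increments:
    - {"translation": [0,0,0.03],"twist": [0,0,0]}
    - {"translation": [0,0,0.05],"twist": [0,0,0]}
    - {"translation": [0,0,0.05],"twist": [0,0,0]}
    - {"translation": [0,0,0.05],"twist": [0,0,0]}

```text
t: 24.28
position: [0.481, -0.0499, 0.0654]
tool_rot: [0.0, 0.767, -0.642, 0.001]
force: [-5.5, -0.1, 25.9]
gripper_width: 0.0151
gripper_force: 91.2
```

```bash
python3 - <<'E'
from h import *
st=ctrl.state();print(st['position'],st['force'],st['gripper_force'])
for n in ['side','scene']:
    s=snap(n); u,v,P=cloud(s); a=(P-HINGE)@e; l=(P-HINGE)@np.array([-e[1],e[0],0])
    m=(a<-.01)&(a>-.15)&(abs(l)<.035)&(P[:,2]>.045)&(P[:,2]<.066)
    if m.sum()>20: print(n,m.sum(),np.polyfit(-a[m],P[m][:,2],1))
print(ctrl.state()['force'])
E
```

```text
[ 0.48101495 -0.04988152  0.06541114] [-5.51149774 -0.05551747 25.93368453] 91.15600347518921
side 705 [0.00172044 0.0570147 ]
scene 603 [-0.00154234  0.05407111]
[-5.45037705 -0.56425097 26.58836169]
```

```bash
python3 -c "
from plant import ctrl
print(ctrl.close_job())"
```

```text
the job is handed in; nothing more can be done
None
```

I handed the job in at about 24 s: all three timer keys were pressed in order, the leaf is shut, and the pin is home, still held and pressed down with about 26 N. Handing in returned no verdict.

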